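Put the check weight home and present the ball tray to the reader

ROBOT

A 6-joint arm with a two-finger parallel gripper is mounted at the origin on the work surface. World frame = base frame: x ahead of the robot, y to its left, z up, the work surface at z = 0. Lengths are in m, angles in rad, forces in N, time in s.
With the tool pointing down it reaches from about 0.225 to 0.875 m from the base axis. Payload 3.4 kg.
Tool frame: the origin (TCP) lies on the centre line of the jaws, within the pads' length; the fingertips stand 17 mm ahead of it and the grasp point (between the pads) lies 2 mm behind it (nose_length is the distance from the TCP to the fingertips, in m); z points along the fingers, y is the line along which they close (so a half turn about z gives the same grasp; the last joint's range is limited). The gripper opens to 85 mm and grips with 20 to 120 N. Pads are 22 mm wide; open, the fingers measure 114 mm over their backs; the gripper's body (76 mm by 85 mm) begins 54 mm behind the grasp point. The pads swing forward as they close: fully open they stand 13 mm farther back than shut.
Start: joints at [-0.121, 0.276, 1.505, -0, 1.361, -0.121], TCP at [0.575, -0, 0.211] pointing down, gripper open.
Joint ranges: [-2.89, 2.89], [-0.75, 2.08], [0.22, 2.7], [-1.18, 4.32], [0.11, 2.71], [-2.7, 2.7]. Speed limits (rad/s): [2.57, 2.57, 3.14, 3.14, 3.14, 3.14].

INTERFACE

Orientations are given as a unit quaternion [w, x, y, z].
In Python, from rig import get_state, get_image, sign_off, find_in, place_of, nose_length gives the robot as it stands.
- The arm moves only by the tool apply_moves, never from a script. Its argument "deltas" is one flat list of numbers, 5 for each row, row after row: the finger opening in mm, from 0 to 85.4, then the shift along the tool's x, y, z in mm, then the turn about the tool's z in degrees. A call has 1 to 12 rows; each row is the pose to reach, as a shift and turn from the pose commanded when the call began, along the tool's axes at that moment; what a row does not reach only later rows make up. A row lasts 1/12 s, in which the tool goes at most 41.7 mm and 7.16 degrees, less where a joint would pass 70% of its speed; a pose out of reach is approached as far as the arm can. A call with a gripper value outside its range is refused whole. The fingers move at their own pace and stop on an object; "squeeze" is the grip in N (left out, the last holds). Time passes only in rows, so rows that repeat a pose let the fingers close. It gives the time, the measured TCP pose, the force, the opening and the grip force at its end, in the units of the state.
- get_state(): the state, without advancing time (a new reading comes with each control period).
- get_image(name): name is "scene" or "side" or "wrist"; returns a dict with "frame" (420x560x3 uint8, red, green, blue), "K" (3x3 intrinsics, pixels), "position" and "orientation" of the camera in the world. Camera axes: x right, y down, z forward; pixel columns grow to the right and rows downward; lengths in m; the calibration is good to about 2 mm. A picture is of the moment at which its call begins. There is no depth.
- sign_off(): hands the job in; it is judged then, once.
Trained networks look in a picture, given as the dict that the camera call returned (one of the last four; its "shot" number tells which), for a name from the list of things; names that differ only in an ending like _2 or _b are one class to them, and where a whole thing is asked for, a point or a joint stands for the part that bears it (a point fixed in the world has none). Each returns a list of dicts, best first, with "score" (0 to 1); they miss things now and then, are a little off and sometimes report something else, mostly with a low value. They report only what shows in the picture. A call takes as long as a camera call. They do not tell look-alikes from the thing itself.
- find_in(query, picture): "point" ([column, row] in pixels, amid what is visible of it).
- place_of(query, picture): "point" ([column, row] in pixels: a listed point, or the origin of a listed thing).
The state is a dict: "clock": time; "qpos": joint angles; "qd": joint speeds; "effort": joint torques, N m; "position": TCP position; "ee_rot": TCP orientation; "contact_force": force on the tool from outside, world axes, zero at the start; "moment": the same for the moment, N m; "width": finger opening in m; "gripper_force": force on a finger pad.
Only numpy, scipy, OpenCV 4.12 (cv2) and the standard library are available. Lean on these libraries where they do the work, as an engineer would, in place of code of your own. Each camera call takes 0.05 s, during which the arm holds its last target. There are 200 camera calls.

TASK

The ball tray is due at the lens reader, but a check weight has been left standing on it. First put the weight upright into its own stand, the one whose hole fits it snugly, all the way down, and let go. Then pick the tray up by its handle and carry it level enough that the loose ball never leaves its pocket, and finish still holding it steady and level with the ball straight above the reader's lens, the tray's underside about 8 cm above the lens and nothing but the gripper carrying it; leave the other things where they are.

Things in the scene. Friction and masses are not known exactly. Their poses are not given: they have to be found in the camera images.
- tray: Loose grey metal tray, flat plate 145 x 90 x 8 mm, about 250 g. Origin: on its underside below the handle's middle; z up, x along the long side towards the ball pocket. Plate spans x -80 to +65, y -45 to +45 mm. Balances about under its handle with the ball in and the weight off. The weight stands on the bare half near x = -45 mm. Yaw up to 70 degrees either way; left or right of the robot.
- handle_top (a point): Middle of the top face of the tray's white upright handle, a block 40 mm long (tray x), 16 mm thick (tray y), rising from the plate's top (8 mm) to 72 mm above the tray's underside; axes as the tray's.
- pocket (a point): Centre of the floor of the tray's round ball pocket, 23 mm wide and 3 mm deep, at tray x = +45 mm, y = 0, 5 mm above the tray's underside; axes as the tray's.
- ball_center (a point): Centre of the loose bare steel ball, 24 mm in diameter, about 56 g, that rests in the tray's pocket with 4 to 5 mm of play to each side. It would roll over the pocket's rim if the tray tipped about 35 degrees or was jerked.
- weight: Loose knobbed steel check weight standing upright on the tray, 200 g, 52 mm tall. Origin: centre of its underside, z up its axis. Round body 32 mm in diameter and 30 mm high; above it a neck 12 mm in diameter; then a knob 20 mm in diameter from 40 to 52 mm above the underside.
- stand_mid: The weight's own stand: fixed grey plastic block 60 x 60 x 26 mm with one round blind hole in the middle of its top, 35 mm in diameter with a 1.5 mm chamfer, its floor 10 mm above the bench (16 mm deep). Empty. Origin: centre of the underside, z up. Its place among the three stands varies.
- stand_wide: Another fixed grey stand of the same outer size, with a wider hole of 45 mm, empty; it belongs to a bigger weight that is not here. Origin: centre of the underside.
- stand_narrow: Another fixed grey stand of the same outer size, with a narrower hole of 27 mm, which holds the small weight. Origin: centre of the underside.
- small_weight: Bystander: smaller knobbed steel weight, 24 mm in diameter and 42 mm tall, standing in the narrow stand. Origin: centre of its underside. Leave it alone.
- lens (a point): Centre of the round dark lens on top of the reader, 36 mm above the bench. The reader is a fixed white box 120 x 100 x 36 mm with a teal foot; the lens looks straight up.
- jar: Bystander: amber glass jar 48 mm in diameter and 60 mm tall, ahead of the robot between tray and reader. Origin: centre of its underside.
- reagent: Bystander: white bottle 60 mm in diameter and 100 mm tall on the left. Origin: centre of its underside.
- beaker: Bystander: clear plastic beaker 64 mm in diameter and 75 mm tall on the right. Origin: centre of its underside.
Mind the look-alikes: they are no part of the job. What is shaped like the tray but blue or turquoise is not meant.

How it is judged:
By the outcome, as a careful person would: the job done as asked, in the order asked, and still so for the second after the job is handed in, while the arm keeps its last pose, push and grip.
It also fails if it takes over 69 s, if anything falls off the work surface, if the arm or the gripper's body presses on something with over 40 N, if the wrist force passes 120 N, or if a joint passes its speed limit or range.

## Working session

There is one attempt and no reset: what is moved stays moved. The work goes in short steps, Python scripts to look and compute and a tool call to move; the robot and the scene stay as the last step left them, time stands still between calls to the robot, and variables do not carry over. Pictures are saved under pics/ and viewed, at most 10 in all, crops included, and the job is handed in when it is done.

Besides the shell and the picture viewer there is one more tool, called after "Emit:" as name(argument=value, ...) on one line, values as JSON. apply_moves: Moves the arm, as the interface text tells. Its arguments: {"type":"object","properties":{"deltas":{"type":"array"},"squeeze":{"type":"number"}},"required":["deltas"]}

```bash
mkdir -p pics; cat > h.py <<'E'
import numpy as np, cv2
from rig import *
from scipy.spatial.transform import Rotation as R
def rot(q): return R.from_quat([q[1],q[2],q[3],q[0]]).as_matrix()
def plane(p,im,z):
    d=rot(im["orientation"])@np.linalg.solve(im["K"],[p[0],p[1],1.]); c=np.array(im["position"])
    return c+d*(z-c[2])/d[2]
def proj(X,im):
    v=im["K"]@(rot(im["orientation"]).T@(np.array(X)-im["position"])); return v[:2]/v[2]
def save(im,n,crop=None,s=1):
    f=im["frame"][:,:,::-1]
    if crop: f=f[crop[1]:crop[3],crop[0]:crop[2]]
    cv2.imwrite("pics/"+n,cv2.resize(f,None,fx=s,fy=s,interpolation=cv2.INTER_CUBIC))
Z=dict(tray=0,handle_top=.072,pocket=.005,ball_center=.017,weight=.008,stand_mid=0,stand_wide=0,stand_narrow=0,small_weight=.01,lens=.036,jar=0,reagent=0,beaker=0)
def ask(im,names,k=3):
    for n in names:
        for d in place_of(n,im)[:k]:
            print(n,round(d["score"],2),np.round(d["point"]),np.round(plane(d["point"],im,Z[n]),3))
E
python3 - <<'E'
from h import *
a=get_image("scene"); b=get_image("side")
save(a,"a.png");save(b,"b.png")
print(nose_length, get_state()["position"],get_state()["ee_rot"])
for im in (a,b):
    print(im["position"]); ask(im,Z)
E
```

```text
0.017 [5.74508088e-01 4.47993064e-05 2.10326962e-01] [-6.43131578e-04  7.07117031e-01  7.07096061e-01 -5.01003807e-04]
[ 1.13578809 -0.62556789  1.01220795]
tray 0.93 [362. 172.] [0.491 0.446 0.   ]
tray 0.86 [319. 196.] [0.467 0.246 0.   ]
handle_top 0.92 [321. 180.] [0.47  0.243 0.072]
handle_top 0.92 [366. 158.] [0.5   0.435 0.072]
pocket 0.95 [371. 167.] [0.497 0.487 0.005]
pocket 0.94 [329. 199.] [0.501 0.259 0.005]
ball_center 0.52 [328. 196.] [0.497 0.254 0.017]
weight 0.7 [336. 252.] [0.664 0.1   0.008]
weight 0.42 [301. 193.] [0.423 0.209 0.008]
stand_mid 0.55 [310. 271.] [0.655 0.    0.   ]
stand_mid 0.35 [198. 365.] [ 0.659 -0.394  0.   ]
stand_wide 0.76 [279. 293.] [ 0.646 -0.114  0.   ]
stand_narrow 0.97 [338. 252.] [0.664 0.109 0.   ]
small_weight 0.48 [327. 197.] [0.496 0.253 0.01 ]
small_weight 0.47 [335. 247.] [0.651 0.11  0.01 ]
lens 0.67 [219. 274.] [ 0.51  -0.204  0.036]
jar 0.82 [270. 239.] [0.493 0.002 0.   ]
reagent 0.85 [390. 207.] [0.655 0.374 0.   ]
beaker 0.88 [200. 362.] [ 0.658 -0.385  0.   ]
[0.35922276 0.83598027 0.71694033]
tray 0.73 [250. 293.] [0.5  
[... 330 characters left out ...]
ocket 0.72 [290. 281.] [0.414 0.215 0.005]
ball_center 0.54 [249. 290.] [0.5   0.259 0.017]
ball_center 0.23 [266. 267.] [0.472 0.186 0.017]
weight 0.55 [288. 277.] [0.418 0.205 0.008]
stand_mid 0.97 [211. 218.] [0.651 0.001 0.   ]
stand_wide 0.74 [226. 195.] [ 0.63  -0.108  0.   ]
stand_narrow 0.89 [202. 247.] [0.646 0.116 0.   ]
small_weight 0.43 [195. 239.] [0.667 0.099 0.01 ]
lens 0.83 [276. 170.] [ 0.49  -0.197  0.036]
jar 0.83 [272. 222.] [0.479 0.005 0.   ]
reagent 0.76 [170. 340.] [0.641 0.388 0.   ]
reagent 0.54 [242. 146.] [ 0.632 -0.392  0.   ]
reagent 0.49 [224. 196.] [ 0.636 -0.102  0.   ]
beaker 0.67 [239. 147.] [ 0.643 -0.385  0.   ]
beaker 0.61 [200. 247.] [0.651 0.117 0.   ]
```

View pics/a.png

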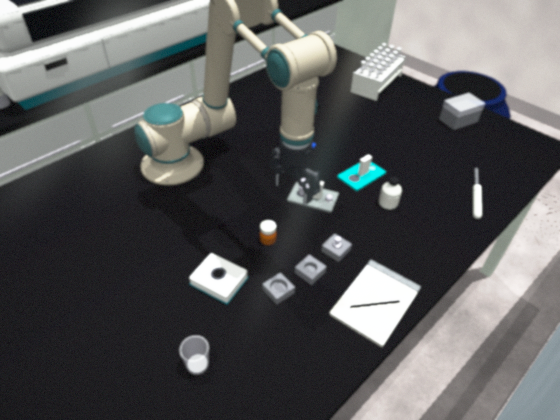

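```bash
python3 - <<'E'
import cv2
f=cv2.imread("pics/a.png")[130:330,180:420]
cv2.imwrite("pics/a2.png",cv2.resize(f,None,fx=3,fy=3,interpolation=cv2.INTER_CUBIC))
E
```

```text
(no output)
```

View pics/a2.png

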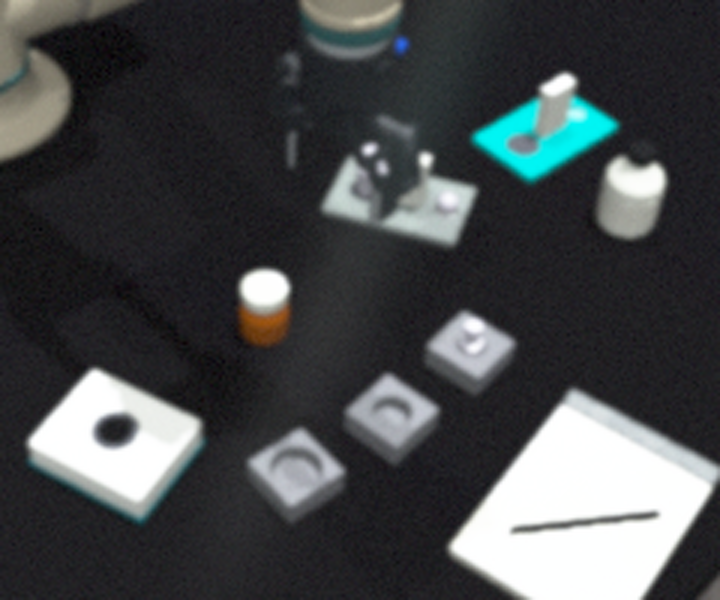

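The grey tray is at (315,195), partly behind the gripper, with the weight at about (301,193). The turquoise look-alike at (362,172) is rejected. The mid stand is at (310,270), the wide one at (279,291), and the narrow one at (337,248) holds the small weight. The small weight could be mistaken for the weight, but it isn't on the tray. I'll go above the weight and look from close by.

Emit:
apply_moves(deltas=[85,10,-7,0,3,85,30,-22,0,9,85,55,-40,0,15,85,80,-58,0,21,85,105,-76,0,27,85,130,-94,0,33,85,155,-112,0,39,85,175,-128,0,45,85,190,-138,0,50,85,200,-145,0,55,85,200,-145,0,58,85,200,-145,0,58])

```text
clock: 2.4
position: [0.4295, 0.2007, 0.2113]
ee_rot: [0.0, 0.961, 0.276, 0.0]
contact_force: [-0.4, -0.0, 1.2]
width: 0.0852
gripper_force: 0.0
```

```bash
python3 - <<'E'
from h import *
w=get_image("wrist"); s=get_image("scene"); save(w,"w1.png")
st=get_state(); print(np.round(st["position"],4),np.round(rot(st["ee_rot"]),3).tolist())
print(w["position"])
ask(w,["tray","handle_top","pocket","ball_center","weight"])
print("scene");ask(s,["tray","handle_top","pocket","ball_center","weight","stand_mid","lens"])
E
```

```text
[0.4301 0.2    0.2112] [[0.847, 0.531, 0.001], [0.531, -0.847, -0.0], [0.0, 0.0, -1.0]]
[0.49591692 0.24164564 0.37447895]
tray 0.85 [266. 122.] [0.458 0.231 0.   ]
tray 0.82 [ 51. 221.] [0.241 0.376 0.   ]
handle_top 0.83 [268. 125.] [0.464 0.23  0.072]
handle_top 0.69 [  4. 250.] [0.24  0.376 0.072]
pocket 0.76 [  9. 212.] [0.23  0.416 0.005]
pocket 0.57 [272.  72.] [0.502 0.251 0.005]
pocket 0.22 [266. 127.] [0.454 0.228 0.005]
ball_center 0.57 [271.  70.] [0.502 0.252 0.017]
weight 0.95 [259. 157.] [0.425 0.219 0.008]
scene
tray 0.91 [295. 151.] [0.245 0.364 0.   ]
tray 0.74 [302. 191.] [0.412 0.224 0.   ]
tray 0.7 [362. 173.] [0.49  0.444 0.   ]
handle_top 0.73 [300. 131.] [0.245 0.39  0.072]
handle_top 0.61 [321. 178.] [0.464 0.254 0.072]
handle_top 0.56 [367. 158.] [0.5   0.44  0.072]
pocket 0.8 [370. 166.] [0.491 0.487 0.005]
pocket 0.74 [304. 143.] [0.24  0.418 0.005]
pocket 0.55 [327. 198.] [0.495 0.256 0.005]
ball_center 0.54 [328. 195.] [0.495 0.257 0.017]
ball_center 0.26 [311. 269.] [ 0.66  -0.004  0.017]
weight 0.72 [301. 190.] [0.412 0.219 0.008]
lens 0.83 [220. 276.] [ 0.516 -0.207  0.036]
```

View pics/w1.png

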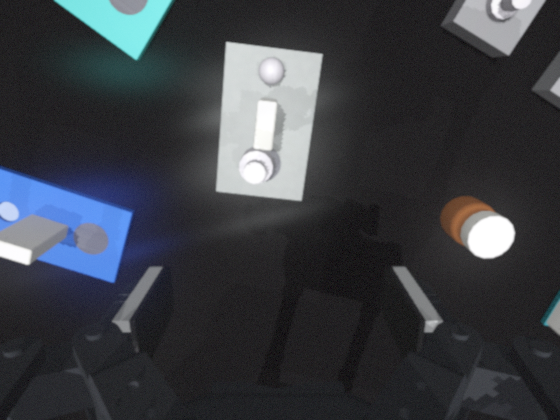

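```bash
cat >> h.py <<'E'
def tray_fit(w,x0,zt=.008,extra=True):
    """fit tray corners (plate top) by colour contour near pixel of x0"""
    pass
E
python3 - <<'E'
from h import *
w=get_image("wrist")
C=np.array([plane(p,w,.008) for p in [(226,42),(322,54),(302,200),(217,191)]])
print(C.round(4), [np.linalg.norm(C[i]-C[i-3]).round(4) for i in range(4)])
m=C.mean(0); ax=C[0]+C[1]-C[2]-C[3]; yaw=np.arctan2(ax[1],ax[0])
u=np.array([np.cos(yaw),np.sin(yaw)]); print(m,np.degrees(yaw),"origin",m[:2]+.0075*u)
print("ball",plane((271,70),w,.02),"knob",plane((255,172),w,.060), "handle", plane((264,126),w,.06))
print("wbase exp",m[:2]-.0375*u)
# knob segmentation
g=cv2.cvtColor(w["frame"],cv2.COLOR_RGB2GRAY); save(w,"w2.png",(210,30,330,210),4)
E
```

```text
[[0.5016 0.3    0.008 ]
 [0.5402 0.2187 0.008 ]
 [0.4102 0.1559 0.008 ]
 [0.3713 0.2368 0.008 ]] [np.float64(0.09), np.float64(0.1444), np.float64(0.0898), np.float64(0.1448)]
[0.45583426 0.22786479 0.008     ] 25.818199066690788 origin [0.46258562 0.23113116]
ball [0.50271714 0.25139183 0.02      ] knob [0.42221853 0.21746796 0.06      ] handle [0.46068815 0.23162973 0.06      ]
wbase exp [0.4220775 0.2115329]
```

View pics/w2.png

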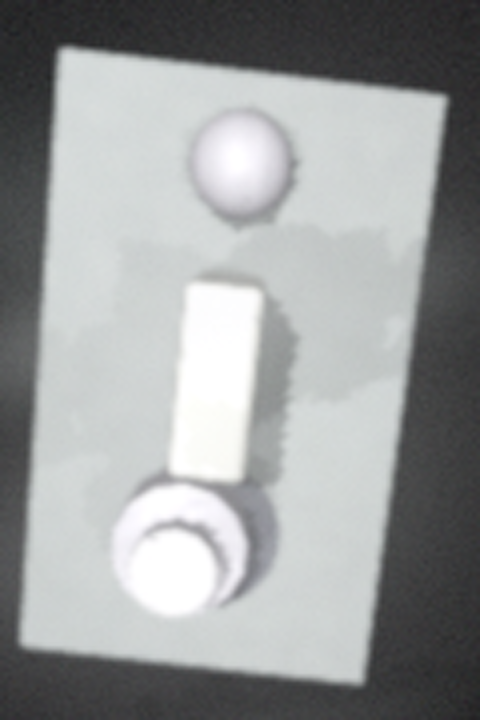

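The crop shows the grey tray, with the ball in its pocket near wrist pixel (271,70), the handle at (264,126) and the weight's knob at (253,173). The corner fit gives 90 x 144.6 mm, which matches, and the yaw is 25.8°. I'll grip the knob with the tips above the body.

Emit:
apply_moves(deltas=[50,0,-10,10,3,50,1.5,-20,30,6.3,50,1.5,-20,55,6.3,50,1.5,-20,80,6.3,50,1.5,-20,100,6.3,50,1.5,-20,115,6.3,50,1.5,-20,120,6.3,50,1.5,-20,120,6.3])

```text
clock: 3.82
position: [0.4198, 0.2174, 0.09]
ee_rot: [0.0, 0.975, 0.222, -0.001]
contact_force: [0.1, -0.3, 0.4]
width: 0.0497
gripper_force: 0.0
```

```bash
python3 - <<'E'
from h import *
w=get_image("wrist"); b=get_image("side"); save(w,"w3.png"); save(b,"b3.png",(210,220,340,340),5)
print(np.round(get_state()["position"],4))
print(w["position"]); ask(w,["weight","handle_top"]); ask(b,["weight"])
p=get_state()["position"]; print("tcp axis at z.06:",proj([p[0],p[1],.06],w),proj([.4205,.218,.06],b)-[210,220])
E
```

```text
[0.4214 0.218  0.0917]
[0.49090501 0.25100972 0.25288817]
weight 0.56 [278. 196.] [0.422 0.217 0.008]
weight 0.77 [289. 282.] [0.415 0.219 0.008]
weight 0.65 [223. 196.] [ 0.635 -0.091  0.008]
tcp axis at z.06: [276.55945229 222.93057684] [76.25720913 45.47581831]
```

View pics/w3.png

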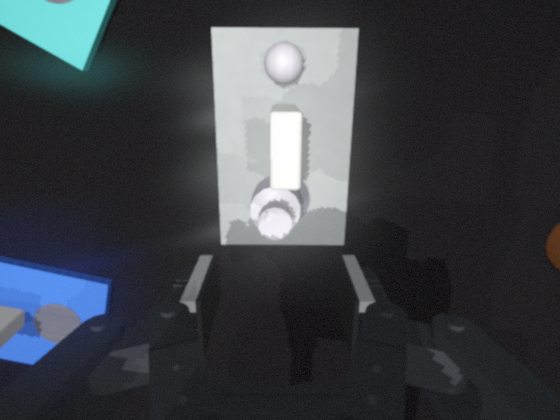

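The knob at (275,223) lies on the tool axis (276.6,222.9) and the tray is square to the tool. Descending and gripping.

Emit:
apply_moves(deltas=[50,0,0,10,0,50,0,0,20,0,50,0,0,28,0,50,0,0,32.5,0,50,0,0,32.5,0,40,0,0,32.5,0,30,0,0,32.5,0,24,0,0,32.5,0,15,0,0,32.5,0,10,0,0,32.5,0,10,0,0,32.5,0,10,0,0,32.5,0], squeeze=50)

```text
clock: 5.07
position: [0.4208, 0.2178, 0.0587]
ee_rot: [-0.0, 0.975, 0.222, 0.0]
contact_force: [0.1, 0.3, 0.0]
width: 0.0095
gripper_force: 0.0
```

```bash
python3 - <<'E'
from h import *
w=get_image("wrist"); b=get_image("side"); 
f=np.hstack([cv2.resize(w["frame"][180:420,160:400],(400,400)),cv2.resize(b["frame"][220:340,230:350],(400,400),interpolation=2)])
cv2.imwrite("pics/c4.png",f[:,:,::-1]); print(get_state()["width"],get_state()["position"])
ask(b,["weight"]);ask(w,["weight"])
E
```

```text
0.010041152870359261 [0.42075787 0.2177615  0.05867276]
weight 0.53 [288. 280.] [0.418 0.215 0.008]
weight 0.9 [278. 212.] [0.422 0.217 0.008]
```

View pics/c4.png

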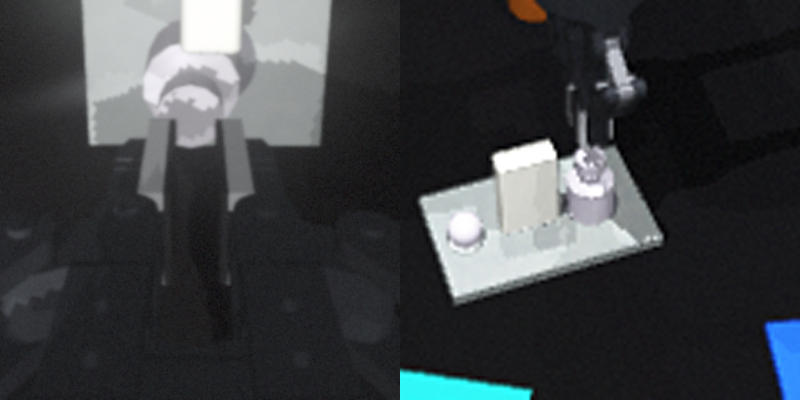

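```bash
python3 - <<'E'
from h import *
w=get_image("wrist"); b=get_image("side"); st=get_state();p=np.array(st["position"]);M=rot(st["ee_rot"])
for k in (-.02,-.01,0,.01,.017): 
    X=p+M@[0,0,k]; print(k,"w",proj(X,w),"crop",(proj(X,w)-[160,180])*400/240,"sidecrop",(proj(X,b)-[230,220])*400/120+[400,0])
    X=p+M@[0.011,0,k]; print("  front",(proj(X,w)-[160,180])*400/240)
print("knobtop", (proj([.4205,.218,.06],b)-[230,220])*400/120+[400,0],(proj([.4205,.218,.06],w)-[160,180])*400/240)
E
```

```text
-0.02 w [275.78831018 269.12535912] crop [192.98051697 148.54226521] sidecrop [587.08232097 131.58377976]
  front [192.96350997 110.49148939]
-0.01 w [275.86505897 258.65170298] crop [193.10843162 131.08617163] sidecrop [587.17820239 142.24433623]
  front [193.09498971  94.85864369]
0 w [275.93365725 249.29031991] crop [193.22276209 115.48386652] sidecrop [587.27274599 152.75614575]
  front [193.21223903  80.91778383]
0.01 w [275.9953379  240.87296315] crop [193.32556317 101.45493859] sidecrop [587.36597955 163.12229997]
  front [193.31744964  68.40831959]
0.017 w [276.03493961 235.46864813] crop [193.39156601  92.44774688] sidecrop [587.43047809 170.29355636]
  front [193.38489246  60.38941636]
knobtop [587.52403042 151.58606103] [192.0921915  117.79911153]
```

```bash
python3 - <<'E'
from h import *
w=get_image("wrist"); st=get_state();p=np.array(st["position"]);M=rot(st["ee_rot"])
print(w["K"][0,0],(M.T@rot(w["orientation"])).round(3).tolist(),M.T@(np.array(w["position"])-p))
Rt=M.T@rot(w["orientation"]); c=M.T@(np.array(w["position"])-p)
def tri(px,y):
    d=Rt@np.linalg.solve(w["K"],[px[0],px[1],1]); return c+d*(y-c[1])/d[1]
# opening 49.7 (w3): inner top corners & inner lower corners
for px in [(212,256),(344,256),(184,306),(371,305)]: print(px,tri(px,.02485*np.sign(278-px[0])).round(4), tri(px,-.02485*np.sign(278-px[0])).round(4))
cr=lambda x,y:(160+x*.6,180+y*.6)
for px in [cr(177,119),cr(217,119),cr(163,193),cr(232,193)]: print(px,tri(px,-.005*np.sign(276-px[0])).round(4),tri(px,.005*np.sign(276-px[0])).round(4))
E
```

```text
364.3769788206291 [[0.001, -0.952, -0.307], [1.0, 0.001, -0.0], [0.0, -0.307, 0.952]] [ 0.0781623   0.00054546 -0.16311755]
(212, 256) [ 0.14    0.0248 -0.2863] [ 0.0136 -0.0248 -0.0344]
(344, 256) [ 0.1408 -0.0248 -0.2881] [ 0.0182  0.0248 -0.0435]
(184, 306) [ 0.1338  0.0248 -0.2452] [ 0.02   -0.0248 -0.0773]
(371, 305) [ 0.1354 -0.0248 -0.2481] [ 0.0234  0.0248 -0.0818]
(266.2, 251.39999999999998) [-0.0043 -0.005   0.0065] [ 0.1444  0.005  -0.2994]
(290.2, 251.39999999999998) [ 0.0238  0.005  -0.0512] [ 0.1459 -0.005  -0.3024]
(257.8, 295.8) [ 0.0194 -0.005  -0.0714] [ 0.1253  0.005  -0.2368]
(299.2, 295.8) [ 0.0374  0.005  -0.0995] [ 0.1289 -0.005  -0.2423]
```

```bash
python3 - <<'E'
from h import *
w=get_image("wrist"); b=get_image("side"); s=get_image("scene"); st=get_state();p=np.array(st["position"]);M=rot(st["ee_rot"])
out=[]
for im,(x0,y0,x1,y1),k in ((w,(225,200,325,350),4),(b,(270,230,320,280),8),(s,(280,160,330,185),8)):
    f=cv2.resize(im["frame"][y0:y1,x0:x1],None,fx=k,fy=k,interpolation=2)[:,:,::-1].copy()
    f=np.clip(f.astype(float)*1.5+20,0,255).astype(np.uint8)
    for (dx,dz),col in (((0,0),(0,0,255)),((-.01,-.017),(0,255,0))):
        for sy in (-.005,.005):
            q=[((proj(p+M@[dx+a,sy,dz+z],im)-[x0,y0]+.5)*k).astype(int) for a,z in ((-.011,-.01),(-.011,.017),(.011,.017),(.011,-.01))]
            cv2.polylines(f,[np.array(q)],False,col,1)
    out.append(f)
r=np.vstack(out[1:]); cv2.imwrite("pics/d.png",np.hstack([out[0],r]))
E
```

```text
(no output)
```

View pics/d.png

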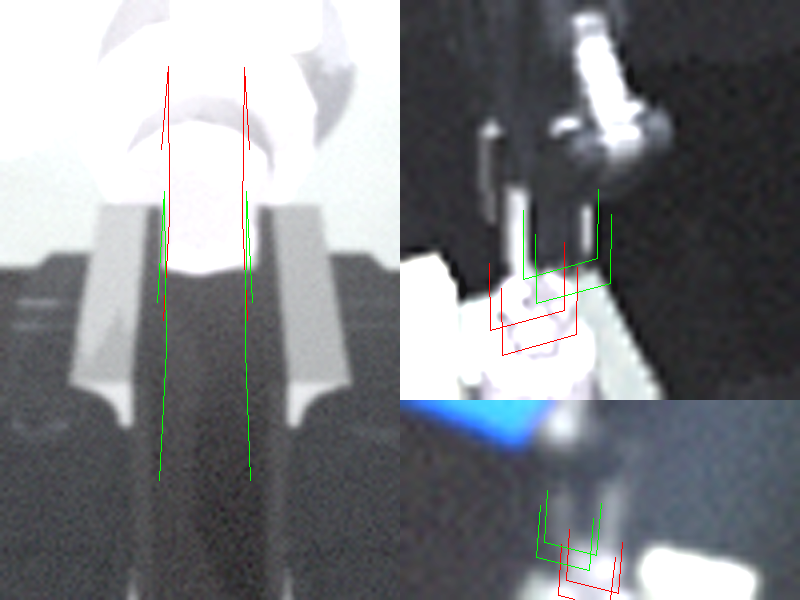

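The overlay shows the closed fingertips ending at knob-top level. In wrist display pixels the tips are at y≈205, where the documented prediction is 67, and the side view shows the same. So the tips sit about 20 mm higher than documented, and a few mm back. I'll open, go 17 mm lower and 4 mm forward, and close again.

Emit:
apply_moves(deltas=[50,0,0,0,0,50,0,0,0,0,50,0,0,0,0,50,0,0,0,0,50,2,0,5,0,50,4,0,11,0,50,4,0,17,0,50,4,0,17,0])

```text
clock: 6.23
position: [0.4234, 0.2191, 0.0401]
ee_rot: [0.0, 0.975, 0.222, -0.001]
contact_force: [-0.0, -0.6, 0.4]
width: 0.0499
gripper_force: 0.0
```

Emit:
apply_moves(deltas=[35,0,0,0,0,28,0,0,0,0,24,0,0,0,0,20,0,0,0,0,15,0,0,0,0,10,0,0,0,0,8,0,0,0,0,8,0,0,0,0,8,0,0,0,0], squeeze=50)

```text
clock: 6.98
position: [0.4244, 0.2195, 0.0417]
ee_rot: [0.0, 0.975, 0.222, 0.0]
contact_force: [0.2, 0.0, 0.5]
width: 0.0077
gripper_force: 0.0
```

```bash
python3 - <<'E'
from h import *
w=get_image("wrist"); b=get_image("side"); s=get_image("scene"); st=get_state();p=np.array(st["position"]);M=rot(st["ee_rot"])
print(st["width"],p,st["qpos"])
out=[]
for im,(x0,y0,x1,y1),k in ((w,(225,180,325,330),4),(b,(255,220,321,270),6),(s,(270,150,336,200),6)):
    f=cv2.resize(im["frame"][y0:y1,x0:x1],None,fx=k,fy=k,interpolation=2)[:,:,::-1].copy()
    f=np.clip(255*(f/255.)**.6,0,255).astype(np.uint8)
    for z in (-.02,0,.017):
        q=tuple(((proj(p+M@[0,0,z],im)-[x0,y0]+.5)*k).astype(int).tolist()); cv2.circle(f,q,3,(0,0,255),-1)
    out.append(f)
cv2.imwrite("pics/e.png",np.hstack([out[0],np.vstack(out[1:])]))
ask(b,["weight"]);ask(w,["weight"]);ask(s,["weight"])
E
```

```text
0.008387147134181297 [0.42434285 0.21948621 0.04162697] [ 3.31596680e-01  2.96765294e-01  1.95713543e+00 -5.60616148e-05
  8.87559622e-01  1.45388285e+00]
weight 0.5 [291. 279.] [0.411 0.211 0.008]
weight 0.57 [275. 226.] [0.423 0.22  0.008]
weight 0.42 [302. 189.] [0.411 0.228 0.008]
```

View pics/e.png

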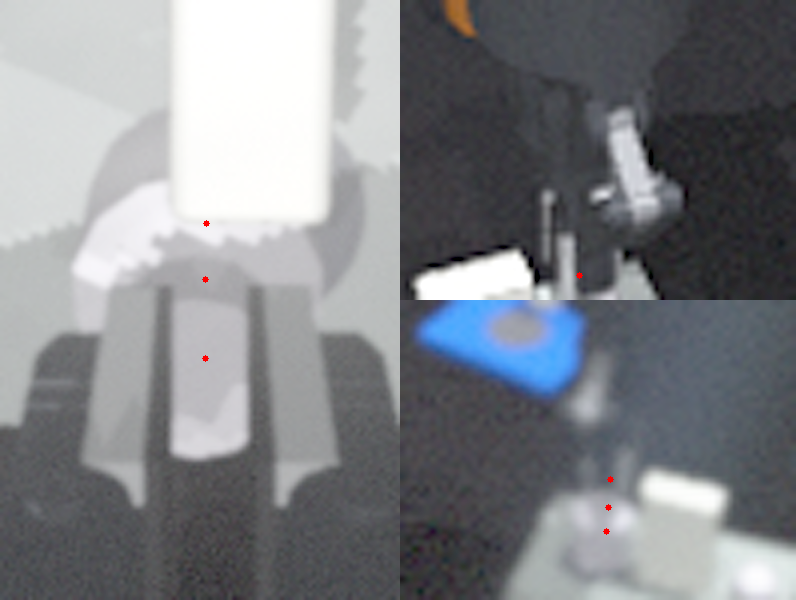

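The picture shows the fingers still above the knob: it is visible between and below them, display (170–250, 300–460). Nothing has been touched, so the tips must be at z ≥ 0.06. I'll open again and go 14 mm lower.

Emit:
apply_moves(deltas=[50,0,0,0,0,50,0,0,0,0,50,0,0,0,0,50,0,0,0,0,50,-2,0,5,0,50,-3,0,10,0,50,-3,0,14,0,50,-3,0,14,0])

```text
clock: 7.95
position: [0.4206, 0.2178, 0.0265]
ee_rot: [0.0, 0.975, 0.222, -0.001]
contact_force: [0.2, -0.5, 0.2]
width: 0.0498
gripper_force: 0.0
```

Emit:
apply_moves(deltas=[35,0,0,0,0,28,0,0,0,0,24,0,0,0,0,20,0,0,0,0,15,0,0,0,0,10,0,0,0,0,8,0,0,0,0,8,0,0,0,0,8,0,0,0,0], squeeze=50)

```text
clock: 8.7
position: [0.4218, 0.2186, 0.028]
ee_rot: [-0.0, 0.975, 0.222, 0.0]
contact_force: [-1.5, 3.1, 5.2]
width: 0.0172
gripper_force: 49.0
```

Emit:
apply_moves(deltas=[8,0,0,-1,0,8,0,0,-3,0,8,0,0,-5,0,8,0,0,-7,0,8,0,0,-8,0,8,0,0,-8,0], squeeze=60)

```text
clock: 9.2
position: [0.4218, 0.2181, 0.0357]
ee_rot: [0.0, 0.975, 0.222, 0.0]
contact_force: [0.1, 0.8, -1.0]
width: 0.0162
gripper_force: 58.6
```

```bash
python3 - <<'E'
from h import *
w=get_image("wrist"); b=get_image("side"); s=get_image("scene"); st=get_state();p=np.array(st["position"]);M=rot(st["ee_rot"])
print(st["width"],p,st["contact_force"],st["moment"])
out=[]
for im,(x0,y0,x1,y1),k in ((w,(210,160,343,310),3),(b,(255,240,321,290),6),(s,(270,160,336,210),6)):
    f=cv2.resize(im["frame"][y0:y1,x0:x1],None,fx=k,fy=k,interpolation=2)[:,:,::-1].copy()
    f=np.clip(255*(f/255.)**.6,0,255).astype(np.uint8)
    out.append(f)
out[0]=cv2.copyMakeBorder(out[0],0,150,0,0,cv2.BORDER_CONSTANT)
cv2.imwrite("pics/f.png",np.hstack([out[0],np.vstack(out[1:])]))
ask(b,["weight"]);ask(w,["weight"]);ask(s,["weight"])
E
```

```text
0.016652626299079598 [0.42153359 0.21808875 0.03554031] [ 0.44010154  0.46572194 -2.11430137] [ 0.00200186 -0.01532494  0.02873783]
weight 0.54 [286. 279.] [0.423 0.211 0.008]
weight 0.42 [200. 246.] [0.649 0.122 0.008]
weight 0.89 [276. 234.] [0.418 0.216 0.008]
weight 0.43 [303. 189.] [0.415 0.228 0.008]
```

View pics/f.png

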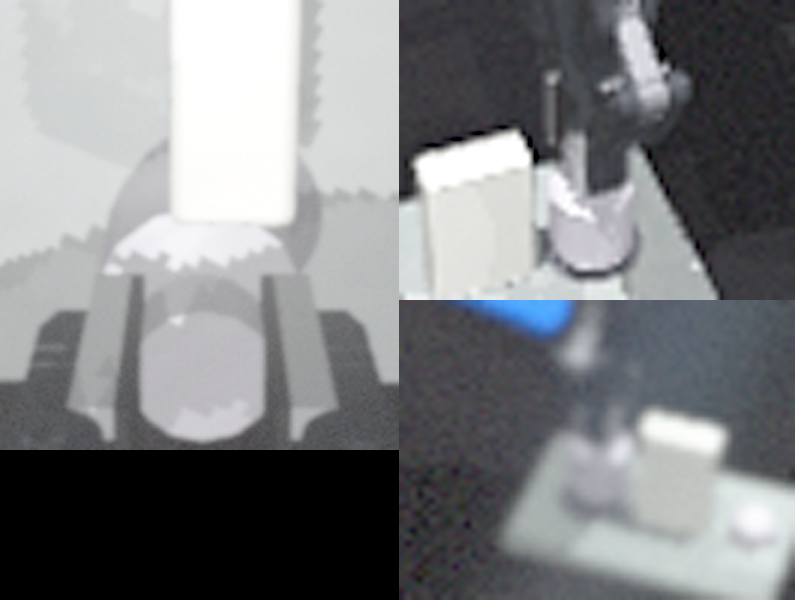

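Measured force is −2.1 N with the weight lifted. The picture shows the knob upright between the pads, the side view at display (593,215), and the ball still in its pocket. I'll lift high and go near the mid stand to look.

Emit:
apply_moves(deltas=[8,0,0,-10,0,8,0,0,-25,0,8,0,0,-45,0,8,0,0,-65,0,8,0,0,-85,0,8,0,0,-100,0,8,3,15,-104,0,8,8,40,-104,0,8,13,70,-104,0,8,18,100,-104,0,8,23,130,-104,0,8,28,155,-104,0])

```text
clock: 10.5
position: [0.5149, 0.0889, 0.1395]
ee_rot: [0.0, 0.975, 0.222, 0.0]
contact_force: [0.8, 1.1, -2.4]
width: 0.0166
gripper_force: 58.9
```

Emit:
apply_moves(deltas=[8,5,25,0,0,8,10,55,0,0,8,15,85,0,0,8,20,112,0,0,8,24,132,0,0,8,26,142,0,0,8,26,142,0,0,8,26,142,0,0])

```text
clock: 11.17
position: [0.5982, -0.0255, 0.1391]
ee_rot: [-0.001, 0.975, 0.222, -0.001]
contact_force: [-0.1, 1.1, -2.4]
width: 0.0167
gripper_force: 58.9
```

```bash
python3 - <<'E'
from h import *
w=get_image("wrist"); st=get_state();p=np.array(st["position"]); print(p,st["contact_force"],st["width"])
ask(w,["stand_mid","stand_wide","stand_narrow"])
for d in place_of("weight",w)[:2]: print("w",d["score"],d["point"],plane(d["point"],w,p[2]-.02), proj([p[0],p[1],p[2]-.02],w))
save(w,"g.png")
# project expected hole
print(proj([.653,0,.026],w))
E
```

```text
[ 0.59780338 -0.02495151  0.13924094] [-0.50231804 -0.21948069 -1.53726624] 0.016830198559954733
stand_mid 0.69 [278. 103.] [0.655 0.    0.   ]
stand_wide 0.64 [382. 179.] [ 0.637 -0.107  0.   ]
stand_narrow 0.68 [146.  42.] [0.652 0.111 0.   ]
w 0.69 [276.6, 234.8] [ 0.59755777 -0.02614634  0.11924094] [274.81564035 233.54522073]
[277.63790167 107.46291256]
```

```bash
cat >> h.py <<'E'
def rect(im,cx,cy,z,half=.05,mpp=.0004):
    """orthophoto of plane z: columns +x, rows +y"""
    n=int(2*half/mpp); src=np.float32([[0,0],[n,0],[n,n],[0,n]])
    W=[(cx-half+a[0]*mpp,cy-half+a[1]*mpp,z) for a in src]
    H=cv2.getPerspectiveTransform(np.float32([proj(X,im) for X in W]),src)
    return cv2.warpPerspective(im["frame"],H,(n,n),flags=cv2.INTER_CUBIC), lambda c:(cx-half+c[0]*mpp,cy-half+c[1]*mpp)
def circles(g,r0,r1,mpp=.0004,n=4,md=.003,p2=15):
    g=cv2.GaussianBlur(g,(7,7),0)
    c=cv2.HoughCircles(g,cv2.HOUGH_GRADIENT_ALT if False else cv2.HOUGH_GRADIENT,1,md/mpp,param1=60,param2=p2,minRadius=int(r0/mpp),maxRadius=int(r1/mpp))
    return [] if c is None else c[0][:n]
E
python3 - <<'E'
from h import *
w=get_image("wrist"); st=get_state();p=np.array(st["position"])
f,m=rect(w,.654,0,.026); g=cv2.cvtColor(f,cv2.COLOR_RGB2GRAY)
for c in circles(g,.015,.021): print("hole",np.round(m(c),4),c[2]*.0004)
# stand top square
t,b=cv2.threshold(cv2.GaussianBlur(g,(9,9),0),0,255,cv2.THRESH_OTSU); cs,_=cv2.findContours(b,0,2)
for c in sorted(cs,key=cv2.contourArea)[-2:]:
    r=cv2.minAreaRect(c); print("rect",t,np.round(m(r[0]),4),np.array(r[1])*.0004,r[2])
a=cv2.resize(f,(600,600))[:,:,::-1].copy(); cv2.line(a,(300,280),(300,320),(0,0,255),1);cv2.line(a,(280,300),(320,300),(0,0,255),1)
cv2.imwrite("pics/g2.png",a)
E
```

```text
hole [ 0.6546 -0.0018] 0.0184
hole [6.526e-01 6.000e-04] 0.01564
hole [ 0.6546 -0.005 ] 0.01508
hole [0.6558 0.0022] 0.019639999
rect 124.0 [ 0.6543 -0.0014] [0.06118114 0.0610275 ] 2.935673475265503
```

View pics/g2.png

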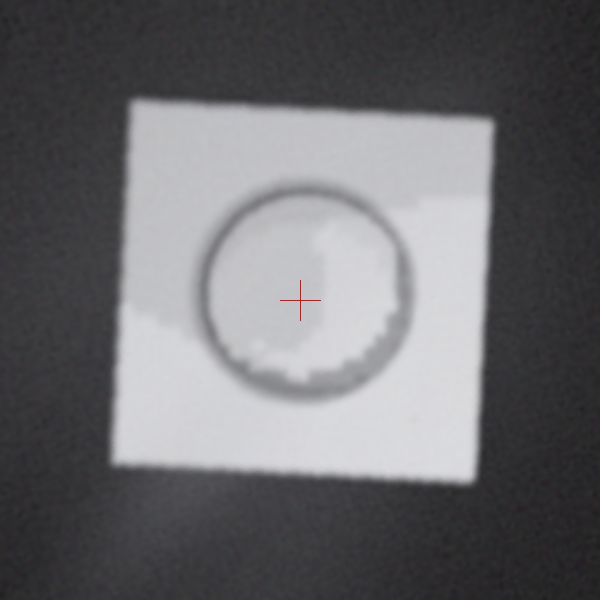

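The rectified view shows the 36 mm rim of the hole centred at about (305,292), which gives the hole at (0.6547,−0.0014). It is the mid stand and it is empty. Next I'll check how the weight sits in the jaws.

```bash
python3 - <<'E'
from h import *
for i in range(2):
    w=get_image("wrist"); st=get_state();p=np.array(st["position"]); print(p)
    for nm,dz,r0,r1 in (("knob",.032,.009,.0115),("body",.010,.0145,.0175),("base",-.02,.0145,.0175)):
        f,m=rect(w,p[0],p[1],p[2]+dz,.03); g=cv2.cvtColor(f,cv2.COLOR_RGB2GRAY)
        for c in circles(g,r0,r1,n=3,p2=10): print(nm,np.round((np.array(m(c))-p[:2])*1000,1),c[2]*.4)
    for d in place_of("weight",w)[:1]: print("net",(plane(d["point"],w,p[2]-.02)-p)*1000)
E
```

```text
[ 0.59863866 -0.02513316  0.1398699 ]
knob [-0.6 -1. ] 9.84
knob [3.  1.4] 10.96
knob [20.2 11. ] 9.2
body [8.2 5.4] 14.639999
body [-11.   -2.2] 16.08
body [ 0.6 -0.2] 14.639999
base [-2.6 -0.2] 16.52
base [-12.2  -5. ] 15.639999
net [  0.37498686   0.08760968 -20.        ]
[ 0.59887581 -0.02552876  0.13983437]
knob [-0.6 -1. ] 9.84
knob [11.4  6.2] 10.96
knob [20.2 10.6] 9.6
body [8.2 5.8] 15.160001
body [-11.   -1.8] 16.52
body [ 0.2 -1. ] 15.2
base [-2.2 -0.2] 16.08
base [-12.6  -5. ] 16.08
net [ -0.11042898  -0.55988576 -20.        ]
```

Emit:
apply_moves(deltas=[8,12,0.5,0,0,8,30,1,0,0,8,48,2,5,0,8,58,2.4,15,0,8,61.7,2.4,30,0,8,61.7,2.4,48,0,8,61.7,2.4,64,0,8,61.7,2.4,74,0,8,61.7,2.4,78,0,8,61.7,2.4,78,0,8,61.7,2.4,78,0])

```text
clock: 12.58
position: [0.6562, -0.0014, 0.0619]
ee_rot: [0.0, 0.975, 0.222, 0.0]
contact_force: [-0.2, -0.3, -1.9]
width: 0.0166
gripper_force: 58.9
```

```bash
python3 - <<'E'
from h import *
w=get_image("wrist");b=get_image("side");s=get_image("scene"); st=get_state();p=np.array(st["position"]); print(p,st["contact_force"])
f,m=rect(w,p[0],p[1],p[2]+.032,.03); g=cv2.cvtColor(f,cv2.COLOR_RGB2GRAY)
for c in circles(g,.009,.0115,n=1,p2=10): print(np.round((np.array(m(c))-p[:2])*1000,1),c[2]*.4)
# stand top square in wrist
f,m=rect(w,.654,0,.026); g=cv2.cvtColor(f,cv2.COLOR_RGB2GRAY)
print("edge profile", [int(v) for v in g[125,::10]])
for im in (b,s):
    for n in("stand_mid","weight"):
        for d in place_of(n,im)[:1]: print(n,d["score"],plane(d["point"],im,0 if n!="weight" else p[2]-.02))
E
```

```text
[ 0.65662807 -0.00153119  0.06287114] [-0.38473234 -0.7252113  -1.32948056]
[-0.2 -0.6] 9.84
edge profile [98, 99, 108, 116, 116, 92, 50, 59, 140, 181, 223, 221, 122, 124, 121, 121, 101, 142, 154, 155, 155, 84, 42, 39, 38]
stand_mid 0.91 [ 0.65290111 -0.00886318  0.        ]
weight 0.43 [ 0.65911261 -0.00632666  0.04287114]
stand_mid 0.76 [0.65803453 0.00620027 0.        ]
weight 0.52 [ 0.66080499 -0.00299378  0.04287114]
```

Emit:
apply_moves(deltas=[8,-0.8,-1.1,4,0,8,-0.8,-1.1,9,0,8,-0.8,-1.1,14,0,8,-0.8,-1.1,17,0,8,-0.8,-1.1,19,0,8,-0.8,-1.1,20,0,8,-0.8,-1.1,20,0], squeeze=35)

```text
clock: 13.52
position: [0.6543, -0.0008, 0.0411]
ee_rot: [-0.0, 0.975, 0.222, -0.0]
contact_force: [0.3, -0.4, -2.0]
width: 0.0167
gripper_force: 58.9
```

Emit:
apply_moves(deltas=[8,0,0,3,0,8,0,0,6,0,8,0,0,8,0,8,0,0,9.5,0,8,0,0,10.5,0,8,0,0,11,0,8,0,0,11,0])

```text
clock: 14.1
position: [0.6544, -0.0008, 0.0305]
ee_rot: [-0.0, 0.975, 0.222, -0.0]
contact_force: [0.3, 0.6, -1.9]
width: 0.0164
gripper_force: 58.9
```

Emit:
apply_moves(deltas=[8,0,0,0.7,0,8,0,0,1.4,0,8,0,0,2,0,8,0,0,2,0])

```text
clock: 14.43
position: [0.655, -0.0006, 0.03]
ee_rot: [0.0, 0.975, 0.222, 0.001]
contact_force: [-1.6, 0.6, 5.9]
width: 0.0164
gripper_force: 59.6
```

Contact came at the predicted floor height (TCP 0.030), so the weight is seated. Releasing and lifting.

Emit:
apply_moves(deltas=[20,0,0,1,0,30,0,0,0,0,40,0,0,0,0,44,0,0,0,0,44,0,0,0,0,44,0,0,-5,0,44,0,0,-20,0,44,0,0,-45,0,44,0,0,-70,0,44,-15,0,-95,0,44,-40,0,-110,0,44,-60,0,-110,0])

```text
clock: 15.43
position: [0.6023, -0.0275, 0.143]
ee_rot: [0.002, 0.975, 0.223, 0.004]
contact_force: [0.5, -0.3, 0.3]
width: 0.0442
gripper_force: 0.0
```

```bash
python3 - <<'E'
from h import *
w=get_image("wrist");b=get_image("side"); st=get_state();p=np.array(st["position"]); print(p,st["contact_force"],st["width"])
f,m=rect(w,.654,0,.062,.03); g=cv2.cvtColor(f,cv2.COLOR_RGB2GRAY)
for c in circles(g,.0085,.012,n=2,p2=10): print("knob",np.round(m(c),4),c[2]*.4)
f,m=rect(w,.654,0,.040,.03); g=cv2.cvtColor(f,cv2.COLOR_RGB2GRAY)
for c in circles(g,.014,.0175,n=2,p2=10): print("body",np.round(m(c),4),c[2]*.4)
for im in(w,b):
  for n in("weight","small_weight","stand_mid"):
    for d in place_of(n,im)[:2]: print(n,round(d["score"],2),d["point"],plane(d["point"],im,.01*(n!="stand_mid")).round(4))
f=w["frame"];print("hole proj",proj([.6546,-.0014,.01],w))
E
```

```text
[ 0.59823028 -0.02773574  0.14024411] [ 0.59243533  0.81258795 -0.18757051] 0.04404180884052904
knob [6.51e-01 6.00e-04] 11.76
knob [ 0.6494 -0.003 ] 9.0
body [ 0.6506 -0.0018] 15.6
body [ 0.6542 -0.0034] 15.639999
small_weight 0.61 [137.0, 45.0] [0.6521 0.1122 0.01  ]
weight 0.64 [272.3, 167.8] [ 0.509  -0.2494  0.01  ]
weight 0.58 [210.3, 211.4] [ 0.6544 -0.0145  0.01  ]
small_weight 0.41 [198.9, 239.5] [0.6564 0.1003 0.01  ]
stand_mid 0.66 [211.9, 217.7] [6.476e-01 3.000e-04 0.000e+00]
hole proj [274.67906293 109.50564447]
```

```bash
python3 - <<'E'
from h import *
w=get_image("wrist");st=get_state();p=np.array(st["position"]); print(p)
for z in (.062,.057,.067):
    f,m=rect(w,.654,0,z,.03); g=cv2.cvtColor(f,cv2.COLOR_RGB2GRAY)
    for c in circles(g,.0085,.012,n=2,p2=10): print("knob",z,np.round(m(c),4),c[2]*.4)
for z in (.04,.045): 
    f,m=rect(w,.654,0,z,.03); g=cv2.cvtColor(f,cv2.COLOR_RGB2GRAY)
    for c in circles(g,.0145,.0175,n=2,p2=10): print("body",z,np.round(m(c),4),c[2]*.4)
f,m=rect(w,.654,0,.062,.03); g=cv2.cvtColor(f,cv2.COLOR_RGB2GRAY)
for r in cv2.resize(g,(25,25),interpolation=cv2.INTER_AREA): print(*["%3d"%v for v in r])
for n in ("weight",):
    for d in place_of(n,w)[:2]: print(n,round(d["score"],2),d["point"],plane(d["point"],w,.01).round(4))
E
```

```text
[ 0.60101006 -0.02643619  0.13796094]
knob 0.062 [0.6534 0.0014] 11.76
knob 0.062 [ 0.661  -0.0018] 11.76
knob 0.057 [ 6.534e-01 -2.000e-04] 10.16
knob 0.057 [ 0.661  -0.0022] 11.76
knob 0.067 [ 0.6606 -0.0026] 11.76
knob 0.067 [ 0.6538 -0.001 ] 8.84
body 0.04 [ 6.554e-01 -2.000e-04] 16.960001
body 0.04 [ 0.6578 -0.0026] 14.760001
body 0.045 [ 0.6562 -0.001 ] 16.960001
body 0.045 [6.53e-01 2.00e-04] 16.52
 60  62  65  88  88  85  85  83  81  80  77  78  75  75  73  73  72  71  73  73  74  74  74  72  68
 63  65  71 162 185 183 183 178 176 172 164 163 155 148 145 135 131 124 117 117 108 104 100  89  87
 66  69  75 167 193 194 195 195 196 196 196 196 197 197 197 197 197 198 197 197 195 194 192 188 185
 69  72  78 171 194 194 195 196 196 197 197 197 197 198 198 198 199 199 199 199 198 198 197 197 191
 71  75  83 178 194 195 196 197 197 197 198 198 198 199 199 199 199 200 200 200 199 199 198 198 191
 74  77  88 179 195 196 197 197 198 198 197 193 186 182 186 193 199 201 201 200 200 199 199 199 190
 76  80  93 185 196 196 197 198 198 189 164 169 174 174 172 154 168 191 203 205 204 204 204
[... 1161 characters left out ...]
216 212 179 180 213 220 220 220 219 219 219 121
 70  73 172 215 215 216 216 216 217 217 213 210 206 202 204 214 219 220 220 220 219 220 219 217 105
 67  73 179 215 215 215 215 216 216 217 216 217 217 217 218 219 219 220 220 220 220 220 219 218 101
 65  70 183 215 215 214 215 215 216 216 217 218 218 219 219 219 219 219 219 219 219 220 220 217  91
 63  71 163 190 192 199 202 206 208 211 213 215 217 218 219 219 219 219 219 219 220 220 220 214  81
 61  65  74  83  93 103 111 116 119 121 123 124 127 133 139 148 151 160 163 173 176 186 189 191  73
 61  66  72  80  88  95  99  99  97  93  88  85  83  82  82  80  77  75  71  67  64  62  59  59  51
weight 0.67 [277.9, 108.4] [ 0.6546 -0.0019  0.01  ]
```

The weight stands centred and upright in the mid stand (knob disc bright at the middle, network origin (0.6546,−0.0019)). Now the tray.

Emit:
apply_moves(deltas=[44,0,-12,0,0,44,-1,-35,0,0,44,-2,-65,0,0,44,-3,-95,0,0,44,-5,-125,0,0,44,-6,-155,0,0,44,-7,-185,0,0,44,-8,-215,0,0,44,-10,-245,0,0,44,-11,-270,0,0,44,-11.7,-287,0,0,44,-11.7,-292,0,0])

```text
clock: 16.93
position: [0.4609, 0.234, 0.1386]
ee_rot: [-0.001, 0.975, 0.224, -0.0]
contact_force: [0.3, 0.2, 0.3]
width: 0.0439
gripper_force: 0.0
```

Emit:
apply_moves(deltas=[44,0,0,0,0,44,0,0,0,0])

```text
clock: 17.1
position: [0.4634, 0.2312, 0.1386]
ee_rot: [0.0, 0.975, 0.223, 0.0]
contact_force: [0.7, -0.7, -0.4]
width: 0.0443
gripper_force: 0.0
```

```bash
python3 - <<'E'
from h import *
w=get_image("wrist");st=get_state();p=np.array(st["position"]);M=rot(st["ee_rot"]); print(p)
f,m=rect(w,.456,.228,.008,.1); g=cv2.GaussianBlur(cv2.cvtColor(f,cv2.COLOR_RGB2GRAY),(7,7),0)
t,b=cv2.threshold(g,0,255,cv2.THRESH_OTSU); cs,_=cv2.findContours(b,0,2)
for c in sorted(cs,key=cv2.contourArea)[-2:]:
    r=cv2.minAreaRect(c); print("plate",t,np.round(m(r[0]),4),np.array(r[1])*.4,r[2])
    q=np.array([m(x) for x in cv2.boxPoints(r)]); print(((q-p[:2])@M[:2,:2]*1000).round(1).tolist())
f,m=rect(w,p[0],p[1],.072,.05); g=cv2.cvtColor(f,cv2.COLOR_RGB2GRAY)
_,b=cv2.threshold(g,235,255,0); cs,_=cv2.findContours(b,0,2)
for c in sorted(cs,key=cv2.contourArea)[-3:]:
    r=cv2.minAreaRect(c); v=np.array(m(r[0])); print("handle",v.round(4),((v-p[:2])@M[:2,:2]*1000).round(1),np.array(r[1])*.4,r[2])
for n in ("handle_top","ball_center","pocket","tray"):
    for d in place_of(n,w)[:2]:
        v=plane(d["point"],w,Z[n]); print(n,round(d["score"],2),v.round(4),((v-p)[:2]@M[:2,:2]*1000).round(1))
E
```

```text
[0.46364728 0.23072833 0.13856969]
plate 118.0 [0.3673 0.2512] [23.43065033  9.52435913] 5.19442892074585
[[-87.3, -68.8], [-90.6, -59.9], [-68.7, -51.7], [-65.3, -60.6]]
plate 118.0 [0.455  0.2293] [146.80507812  91.70561523] 25.34617805480957
[[-81.5, -48.7], [-82.1, 43.0], [64.7, 43.9], [65.3, -47.8]]
handle [0.5082 0.2553] [50.9 -2.8] [4.47213593 4.11436501] 26.56505012512207
handle [0.4651 0.2341] [ 2.8 -2.4] [31.25449524 14.36831818] 25.942291259765625
handle_top 0.65 [0.4632 0.2311 0.072 ] [-0.2 -0.5]
ball_center 0.98 [0.4999 0.2533 0.017 ] [42.5 -4.7]
pocket 0.93 [0.5031 0.254  0.005 ] [45.7 -3.9]
tray 0.92 [0.4919 0.4421 0.    ] [ 117.1 -178.2]
tray 0.86 [0.4608 0.2338 0.    ] [-1.2 -4. ]
```

Emit:
apply_moves(deltas=[44,0,-1,10,0,44,0,-2.4,30,0,44,0,-2.4,55,0,44,0,-2.4,78,0,44,0,-2.4,95,0,44,0,-2.4,107,0,44,0,-2.4,113,0,44,0,-2.4,116,0,44,0,-2.4,116,0,44,0,-2.4,116,0])

```text
clock: 18.18
position: [0.4628, 0.2335, 0.023]
ee_rot: [-0.0, 0.975, 0.222, 0.001]
contact_force: [-0.2, 0.1, -0.2]
width: 0.044
gripper_force: 0.0
```

Emit:
apply_moves(deltas=[36,0,0,0,0,30,0,0,0,0,25,0,0,0,0,20,0,0,0,0,16,0,0,0,0,12,0,0,0,0,8,0,0,0,0,5,0,0,0,0,5,0,0,0,0,5,0,0,0,0], squeeze=80)

```text
clock: 19.02
position: [0.4625, 0.2334, 0.0232]
ee_rot: [0.0, 0.975, 0.222, 0.0]
contact_force: [-0.8, -0.8, 5.5]
width: 0.0146
gripper_force: 78.8
```

Emit:
apply_moves(deltas=[5,0,0,-0.5,0,5,0,0,-1.5,0,5,0,0,-3,0,5,0,0,-5,0,5,0,0,-7.5,0,5,0,0,-10,0,5,0,0,-12,0,5,0,0,-13.5,0,5,0,0,-14.5,0,5,0,0,-15,0,5,0,0,-15,0])

```text
clock: 19.93
position: [0.4623, 0.2334, 0.0377]
ee_rot: [0.0, 0.975, 0.222, 0.0]
contact_force: [-0.4, -1.0, -3.0]
width: 0.0148
gripper_force: 78.1
```

```bash
cat > ball.py <<'E'
from h import *
w=get_image("wrist");st=get_state();p=np.array(st["position"]);M=rot(st["ee_rot"]); print(p,st["width"],st["contact_force"],st["moment"])
u=p[2]-.0232   # tray underside
for n,h in (("ball_center",.017),("pocket",.005)):
    for d in place_of(n,w)[:1]:
        v=plane(d["point"],w,u+h); print(n,round(d["score"],2),d["point"],v.round(4),((v-p)[:2]@M[:2,:2]*1000).round(1))
E
python3 ball.py
```

```text
[0.46226031 0.23339398 0.03765617] 0.014623958193588723 [-0.46969105 -0.36059274 -3.63420063] [-0.00680675  0.01586458 -0.01619776]
ball_center 0.78 [275.4, 160.7] [0.5009 0.2523 0.0315] [43.  -0.3]
```

Held: −3.3 N, and the ball is in its pocket. Lifting to carry height, then carrying gently.

Emit:
apply_moves(deltas=[5,0,0,-2,0,5,0,0,-6,0,5,0,0,-13,0,5,0,0,-23,0,5,0,0,-35,0,5,0,0,-48,0,5,0,0,-61,0,5,0,0,-73,0,5,0,0,-84,0,5,0,0,-93,0,5,0,0,-99,0,5,0,0,-101,0])

```text
clock: 21.08
position: [0.4629, 0.2337, 0.1402]
ee_rot: [-0.0, 0.975, 0.222, 0.001]
contact_force: [-0.6, -0.5, -2.3]
width: 0.0147
gripper_force: 78.0
```

Emit:
apply_moves(deltas=[5,-1,2,0,0,5,-3,6,0,0,5,-6,12,0,0,5,-10,21,0,0,5,-16,33,0,0,5,-23,48,0,0,5,-31,64,0,0,5,-39,81,0,0,5,-47,98,0,0,5,-55,115,0,0,5,-63,132,0,0,5,-72,149,0,0])

```text
clock: 22.08
position: [0.4615, 0.0661, 0.1382]
ee_rot: [0.0, 0.975, 0.222, -0.0]
contact_force: [0.4, 0.2, -2.9]
width: 0.015
gripper_force: 78.1
```

Emit:
apply_moves(deltas=[5,-8,17,0,0,5,-16,34,0,0,5,-25,51,0,0,5,-33,68,0,0,5,-41,85,0,0,5,-48,100,0,0,5,-54,113,0,0,5,-59,123,0,0,5,-63,131,0,0,5,-66,136,0,0,5,-67,139,0,0,5,-67,139,0,0])

```text
clock: 23.08
position: [0.4619, -0.0868, 0.1385]
ee_rot: [-0.0, 0.975, 0.222, 0.0]
contact_force: [0.1, 1.0, -2.4]
width: 0.0144
gripper_force: 78.1
```

```bash
cat >> ball.py <<'E'
s=get_image("scene");b=get_image("side")
for im in (w,s,b):
    for d in place_of("lens",im)[:2]: print("lens",round(d["score"],2),d["point"],plane(d["point"],im,.036).round(4))
    if im is not w:
        for d in place_of("ball_center",im)[:1]: print("ball",round(d["score"],2),plane(d["point"],im,u+.017).round(4))
f,m=rect(w,.50,-.20,.036,.08); g=cv2.cvtColor(f,cv2.COLOR_RGB2GRAY)
for c in circles(g,.008,.03,n=3,p2=25): print("lens circle",np.round(m(c),4),c[2]*.4)
E
python3 ball.py
```

```text
[ 0.46182611 -0.08622127  0.13856335] 0.015017158393482402 [ 0.02852541  0.48032425 -3.31745731] [ 0.02086978 -0.01388155  0.03146127]
ball_center 0.68 [282.5, 165.6] [ 0.4998 -0.072   0.1324] [40.4  3.6]
pocket 0.96 [275.5, 153.0] [ 0.5018 -0.0673  0.1204] [44.2  0.3]
lens 0.56 [437.2, 202.3] [ 0.5069 -0.2021  0.036 ]
lens 0.61 [218.5, 274.1] [ 0.5098 -0.2055  0.036 ]
lens 0.16 [338.8, 245.4] [0.6661 0.1042 0.036 ]
ball 0.54 [ 0.4733 -0.0906  0.1324]
lens 0.83 [269.5, 170.6] [ 0.5101 -0.1932  0.036 ]
lens 0.63 [200.7, 247.4] [0.6338 0.1544 0.036 ]
ball 0.48 [ 0.502  -0.0777  0.1324]
lens circle [ 0.5046 -0.2042] 15.92
lens circle [ 0.5026 -0.2014] 19.2
lens circle [ 0.5022 -0.2062] 18.880001
```

```bash
cat > lens.py <<'E'
from h import *
w=get_image("wrist")
f,m=rect(w,.505,-.203,.036,.03); g=cv2.GaussianBlur(cv2.cvtColor(f,cv2.COLOR_RGB2GRAY),(7,7),0)
t,b=cv2.threshold(g,0,255,cv2.THRESH_OTSU+1); cs,_=cv2.findContours(b,0,2)
for c in sorted(cs,key=cv2.contourArea)[-2:]:
    if len(c)>4: e=cv2.fitEllipse(c); print(t,np.round(m(e[0]),4),np.array(e[1])*.4)
for r in cv2.resize(g,(20,20),interpolation=cv2.INTER_AREA): print(*["%3d"%v for v in r])
E
python3 lens.py
```

```text
148.0 [ 0.5045 -0.2038] [42.81936951 43.29212036]
215 215 214 215 215 215 214 214 214 214 214 214 214 214 214 214 214 214 214 214
215 215 215 215 215 215 214 215 214 213 214 215 214 214 214 215 214 214 214 214
215 215 214 215 215 215 208 191 171 156 158 175 196 212 215 215 214 214 214 214
215 215 215 214 213 193 145 118 111 109 108 111 120 153 200 214 214 214 214 214
215 215 215 213 181 124 109  98  82  75  75  87 102 110 134 196 214 214 214 214
215 215 215 192 123 107  86  63  59  57  57  58  66  92 110 138 205 214 214 214
215 215 211 150 110  86  61  59  59  58  57  58  58  63  97 113 166 214 214 215
215 215 199 122 104  66  60  60  59  60  59  59  59  58  74 108 137 209 214 214
215 215 183 115  94  62  61  62  60  60  59  60  60  59  65 102 117 196 215 214
215 214 165 113  90  63  61  62  61  61  60  61  61  60  63 100 115 191 215 214
215 215 172 114  93  63  63  62  62  62  62  61  61  61  65 103 117 190 215 215
215 215 193 120 104  67  63  63  63  63  62  62  62  62  73 110 124 200 215 215
215 215 207 133 114  86  65  63  64  63  63  63  62  65  94 114 149 213 215 215
215 215 212 170 117 108  79  65  64  64  64  64  66  87 112 121 188 215 215 215
215 215 215 210 155 115 109  91  78  71  71  79 100 114 118 161 212 215 215 215
209 214 215 215 206 152 116 114 111 108 109 113 115 122 165 209 215 215 215 215
192 211 215 215 215 210 172 142 125 115 116 128 146 187 212 215 215 215 215 215
188 210 215 215 215 215 214 211 202 183 185 203 212 215 215 215 215 215 215 215
200 214 215 215 215 215 215 215 215 215 215 215 215 215 215 215 215 215 215 215
203 215 215 215 215 215 215 215 215 215 215 215 215 215 215 215 215 215 215 215
```

The lens is a clean circle at (0.5045,−0.2038). Moving there smoothly.

Emit:
apply_moves(deltas=[5,-1,2,0,0,5,-3,6,0,0,5,-7,14,0,0,5,-12,25,0,0,5,-18,38,0,0,5,-25,54,0,0,5,-32,70,0,0,5,-39,85,0,0,5,-46,99,0,0,5,-51,110,0,0,5,-55,118,0,0,5,-57.2,124,0,0])

```text
clock: 24.63
position: [0.4639, -0.2245, 0.1385]
ee_rot: [0.0, 0.975, 0.222, -0.0]
contact_force: [-0.1, 0.4, -3.4]
width: 0.0149
gripper_force: 78.2
```

Emit:
apply_moves(deltas=[5,0,0,0,0,5,0,0,0,0,5,0,0,0,0,5,0,0,0,0,5,0,0,0,0,5,0,0,0,0,5,0,0,0,0,5,0,0,0,0])

```text
clock: 25.3
position: [0.4642, -0.2227, 0.1387]
ee_rot: [0.0, 0.975, 0.223, 0.0]
contact_force: [0.1, -0.7, -2.6]
width: 0.0144
gripper_force: 78.2
```

```bash
python3 - <<'E'
from h import *
L=np.array([.5045,-.2038])
for i in range(2):
    w=get_image("wrist");st=get_state();p=np.array(st["position"]);M=rot(st["ee_rot"]); u=p[2]-.0232
    print(p,"under-lens",u-.036)
    for n,h in (("ball_center",.017),("pocket",.005),("handle_top",.072)):
        for d in place_of(n,w)[:1]:
            v=plane(d["point"],w,u+h); print(n,round(d["score"],2),v.round(4),((v-p)[:2]@M[:2,:2]*1000).round(1),"to lens tool",((L-v[:2])@M[:2,:2]*1000).round(1))
# ball circle + plate shape at plate-top height
f,m=rect(w,L[0],L[1],u+.017,.03); g=cv2.cvtColor(f,cv2.COLOR_RGB2GRAY)
for c in circles(g,.0105,.0135,n=2,p2=12): print("ball circ",((np.array(m(c))-L)@M[:2,:2]*1000).round(1),c[2]*.4)
c0=p[:2]-.0075*M[:2,0]
f,m=rect(w,c0[0],c0[1],u+.008,.11); hsv=cv2.GaussianBlur(f,(7,7),0); g=cv2.cvtColor(hsv,cv2.COLOR_RGB2GRAY)
for q in(100,130):
  _,b=cv2.threshold(g,q,255,0); cs,_=cv2.findContours(b,0,2)
  c=max(cs,key=cv2.contourArea); r=cv2.minAreaRect(c); print("plate",((np.array(m(r[0]))-p[:2])@M[:2,:2]*1000).round(1),np.array(r[1])*.4,r[2])
for nm in("scene","side"):
    im=get_image(nm)
    for n,h in (("ball_center",.017),("handle_top",.072)):
        for d in place_of(n,im)[:3]: print(nm,n,round(d["score"],2),d["point"],proj(np.r_[L if n[0]=="b" else p[:2],u+h],im).round(1))
E
```

```text
[ 0.46411783 -0.22272397  0.13864677] under-lens 0.07944676776308338
ball_center 0.95 [ 0.5031 -0.2072  0.1324] [41.9  2.9] to lens tool [ 2.7 -2.4]
pocket 0.74 [ 0.5036 -0.2042  0.1204] [43.6  0.5] to lens tool [1. 0.]
handle_top 0.82 [ 0.464  -0.2233  0.1874] [-0.4  0.5] to lens tool [45. -0.]
[ 0.46411256 -0.22291825  0.13862413] under-lens 0.07942412752412534
ball_center 0.6 [ 0.5029 -0.2066  0.1324] [42.1  2.1] to lens tool [ 2.6 -1.8]
handle_top 0.59 [ 0.4633 -0.2244  0.1874] [-1.3  1. ] to lens tool [46.  -0.8]
ball circ [-2.5  3. ] 12.080001
ball circ [-0.4  0.5] 12.080001
plate [9.6 0.5] [182.27503662  90.59154053] 25.6154842376709
plate [9.7 0.5] [181.73535156  89.59292603] 25.70995330810547
scene ball_center 0.44 [213.8, 251.2] [214.9 249.1]
scene handle_top 0.92 [366.0, 156.0] [196.6 229.6]
scene handle_top 0.87 [296.1, 131.9] [196.6 229.6]
scene handle_top 0.69 [198.1, 230.7] [196.6 229.6]
side ball_center 0.45 [273.0, 221.2] [270.8 141. ]
side ball_center 0.44 [274.3, 142.0] [270.8 141. ]
side handle_top 0.98 [374.6, 329.5] [285.  121.3]
side handle_top 0.79 [234.4, 349.7] [285.  121.3]
side handle_top 0.73 [287.2, 120.6] [285.  121.3]
```

Emit:
apply_moves(deltas=[5,0.2,-0.2,0,0,5,0.6,-0.5,0,0,5,1.1,-1,0,0,5,1.6,-1.5,0,0,5,2,-1.9,0,0,5,2.4,-2.2,0,0,5,2.5,-2.3,0,0,5,2.5,-2.3,0,0,5,2.5,-2.3,0,0,5,2.5,-2.3,0,0,5,2.5,-2.3,0,0,5,2.5,-2.3,0,0])

```text
clock: 27.0
position: [0.4654, -0.2198, 0.1386]
ee_rot: [-0.0, 0.975, 0.222, 0.0]
contact_force: [-0.7, 0.1, -2.8]
width: 0.0146
gripper_force: 78.2
```

```bash
python3 - <<'E'
from h import *
L=np.array([.5045,-.2038])
w=get_image("wrist");st=get_state();p=np.array(st["position"]);M=rot(st["ee_rot"]); u=p[2]-.0232
print(p,u-.036,st["qd"])
f,m=rect(w,L[0],L[1],u+.017,.03); g=cv2.cvtColor(f,cv2.COLOR_RGB2GRAY)
for c in circles(g,.0105,.0135,n=2,p2=12): print("ball circ",((np.array(m(c))-L)@M[:2,:2]*1000).round(1),c[2]*.4)
for d in place_of("ball_center",w)[:1]: print("ball",((plane(d["point"],w,u+.017)[:2]-L)@M[:2,:2]*1000).round(1))
# level check: plate sampled along tool y at several tool x, edges
g=cv2.GaussianBlur(cv2.cvtColor(w["frame"],cv2.COLOR_RGB2GRAY),(3,3),0).astype(float)
for x in (-.02,0,.02,.04,.06):
    ys=np.arange(-.06,.0601,.0005); P=np.array([proj(p+M@np.array([x,y,.0])+[0,0,u+.008-p[2]],w) for y in ys],np.float32)
    v=cv2.remap(g.astype(np.float32),P[:,:1],P[:,1:],1).ravel(); d=np.gradient(v)
    n=len(ys)//2; i=np.argmax(np.abs(d[:n-70])); j=n+70+np.argmax(np.abs(d[n+70:])); print(x,"edges",ys[i]*1000,ys[j]*1000,"grad",d[i].round(),d[j].round())
xs=np.arange(.05,.09,.0005)
for y in(-.03,.03):
    P=np.array([proj(p+M@np.array([x,y,.0])+[0,0,u+.008-p[2]],w) for x in xs],np.float32)
    v=cv2.remap(g.astype(np.float32),P[:,:1],P[:,1:],1).ravel(); d=np.gradient(v); i=np.argmax(abs(d)); print("front",y,xs[i]*1000,d[i])
E
```

```text
[ 0.46533029 -0.21977965  0.13860299] 0.07940299482350496 [ 0.00099861  0.00079718  0.00128344  0.00113249 -0.00138814 -0.01786011]
ball circ [0.3 0.8] 12.5199995
ball circ [ 2.6 -1.2] 11.6
ball [-0.3 -1. ]
-0.02 edges -44.999999999999986 46.0000000000001 grad 16.0 -26.0
0 edges -44.999999999999986 46.0000000000001 grad 25.0 -23.0
0.02 edges -44.499999999999986 46.0000000000001 grad 28.0 -31.0
0.04 edges -44.499999999999986 46.0000000000001 grad 28.0 -32.0
0.06 edges -44.499999999999986 46.0000000000001 grad 31.0 -32.0
front -0.03 64.00000000000001 -9.521973
front 0.03 89.50000000000004 -44.039062
```

The plate reads an even 90.5–91 mm wide along its length, so it is level. The ball is within about 1 mm of the lens axis, the underside is 79 mm above the lens, and the arm is still.

```bash
python3 -c "
from rig import *
print(sign_off())"
```

```text
the job is handed in; nothing more can be done
None
```

I seated the weight upright in its own stand and let go, then signed off holding the tray level over the reader, its underside about 79 mm above the lens and the ball in its pocket within about 1 mm of the lens axis, at 27 s of the 69 s allowed; sign-off gave no verdict.

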